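# Run the draining board out over the drip crate and hold it

## Task

Slide the wooden draining board, with its two fresh cheeses standing on it, out along its stand over the drip crate until the outer end of the board is level with the red pointer. Past the middle the loaded board would tip into the crate, so hold it down by the wooden grip at its tail: keep it flat on the stand, do not lift it, keep the cheeses where they stand, and leave the other loose things on the table alone. Finish while still holding the board level at the pointer; do not let go.

Things in the scene. Friction and masses are not known exactly. Their poses are not given: they have to be found in the camera images.
- stand: fixed steel stand, 130 x 320 mm, flat deck 85 mm above the table; origin at the centre of its underside, on the table. Its y axis is the sliding direction: +y is outward, towards the drip crate. Two low side guides (10 mm above the deck, 106 mm apart inside) lead the board with 3 mm of play on each side
- stand_edge (a point): middle of the outer (+y) top edge of the stand's deck, over which the board overhangs and would tip
- gauge: fixed gauge post 130 mm tall on a round 48 mm foot beside the crate, on the robot's side of the board; a red pointer bar 4 mm thick points from it along its +x, square to the sliding direction, towards the board's near side. Origin at the foot's centre on the table; axes parallel to the stand's; the pointer lies in the plane y = 0 of this frame. Where it stands along the sliding direction varies
- pointer_tip (a point): free end of the red pointer, 98 mm above the table, about 13 mm clear of the board's side
- drip_crate: fixed shallow white plastic crate 214 x 288 x 52 mm, open at the top, standing under the board's overhang; origin at the centre of its underside
- board: loose pale wooden board, 100 mm wide (x), 340 mm long (y), 16 mm thick, 0.40 kg, lying on the stand's deck between the guides; origin at the centre of its underside, +y towards its outer end. It starts with an overhang of 20 to 70 mm and must go out to about 190 to 230 mm; with the cheeses it tips over the stand's edge by itself beyond about 150 mm unless held down at the tail (up to about 10 N)
- board_end (a point): middle of the board's outer end (+y), at its top face, 170 mm from the board's origin
- board_grip (a point): in the dark wooden grip block on the board's tail: block 64 mm along the board's x, 24 mm thick along the board's y, standing 42 mm above the board's top face, centred 135 mm from the board's origin towards -y. The point is on its centre line, 26 mm above the board's top face, 16 mm below the block's top. Pinch it from above across its 24 mm, fingers closing along the board's y
- cheese_a: loose soft white fresh cheese, 54 x 74 x 48 mm, 0.12 to 0.21 kg, standing on the board near its outer end (its centre about 45 mm from the end); origin at the centre of its underside. Nothing but friction holds it: slide gently
- cheese_b: loose soft white fresh cheese, 53 x 72 x 47 mm, like cheese_a, standing on the board inboard of it (centre about 123 mm from the board's outer end); origin at the centre of its underside
- steel_weight: loose steel weight with a knob, 56 x 56 x 68 mm; origin under its centre; bystander
- cheese_mould: loose white perforated mould, 76 x 76 x 66 mm; origin under its centre; bystander
- rind_brush: loose wooden brush, 43 x 125 x 38 mm; origin under its centre; bystander
- kitchen_timer: loose red and white round timer, 62 x 62 x 40 mm; origin under its centre; bystander
- culture_bottle: loose brown bottle with a red cap, 48 x 48 x 107 mm; origin under its centre; bystander
- salt_shaker: loose steel shaker, 66 x 66 x 96 mm; origin under its centre; bystander
Mind the look-alikes: they are no part of the job. Leave any pink look-alike of the cheese_b alone. What is shaped like the cheese_a but turquoise is not meant.

How it is judged:
At the end, for the whole second after the job is handed in: Board end within 6 mm of the pointer along the slide; board flat on the stand (0.03 rad, 6 mm), within 12 mm and 0.1 rad of its centre line, at rest, bearing on stand (0.5 N), not on crate or gauge; fingers hold it (over 1 N); cheeses upright, at rest, within 25 mm of their places on the board (y of board_end in the frame of gauge between -0.006 and 0.006 m and angle between board's own z axis and vertical below 0.03 rad and x of board in the frame of stand between -0.012 and 0.012 m and z of board in the frame of stand between 0.079 and 0.091 m and angle between the y axis of board and the y axis of stand, either way round below 0.1 rad and contact force between the fingers and board above 1 N and contact force between board and stand above 0.5 N and linear speed of each of board, cheese_a, cheese_b below 0.01 m/s and contact force between board and drip_crate below 0.2 N and contact force between board and gauge below 0.5 N and x of cheese_a in the frame of board between -0.025 and 0.025 m and y of cheese_a in the frame of board between 0.1 and 0.15 m and z of cheese_a in the frame of board between 0.01 and 0.022 m and angle between each of cheese_a, cheese_b's own z axis and vertical below 0.15 rad and x of cheese_b in the frame of board between -0.025 and 0.025 m and y of cheese_b in the frame of board between 0.022 and 0.072 m and z of cheese_b in the frame of board between 0.01 and 0.022 m); the arm keeps its last pose, push and grip.
It fails at once if the board tips (more than 0.12 rad) (angle between board's own z axis and vertical above 0.12 rad).
It fails at once if the board is lifted off the stand (more than 15 mm) (z of board in the frame of stand above 0.1 m).
It fails at once if a cheese is knocked over or falls off the board (angle between any of cheese_a, cheese_b's own z axis and vertical above 0.4 rad or z of any of cheese_a, cheese_b in the frame of board below 0 m).
It fails at once if another loose thing on the table is moved more than 30 mm (distance of any of steel_weight, cheese_mould, rind_brush, kitchen_timer, culture_bottle, salt_shaker from where it was at the start of the episode above 0.03 m).
It also fails if it takes over 35 s, if anything falls off the work surface, if the arm or the gripper's body presses on something with over 40 N, if the wrist force passes 120 N, or if a joint passes its speed limit or range.

## Robot

A 6-joint arm with a two-finger parallel gripper is mounted at the origin on the work surface; the furniture and walls round the work are solid. World frame = base frame: x ahead of the robot, y to its left, z up, the work surface at z = 0. Lengths are in m, angles in rad, forces in N, time in s.
With the tool pointing down it reaches from about 0.4 to 0.825 m from the base axis. Payload 7 kg.
Tool frame: the origin (TCP) lies on the centre line of the jaws, within the pads' length; the fingertips stand 19 mm ahead of it and the grasp point (between the pads) is the TCP; z points along the fingers, y is the line along which they close (so a half turn about z gives the same grasp; the last joint's range is limited). The gripper opens to 88 mm and grips with 3 to 60 N. Pads are 19 mm wide; open, the fingers measure 130 mm over their backs; the gripper's body (78 mm by 193 mm) begins 47 mm behind the grasp point.
Start: joints at [-1.015, 0.359, 0.012, 0, -1.224, -0.288], TCP at [0.179, -0.651, 0.246] pointing down, gripper open.
Joint ranges: [-3.07, 3.07], [-1.43, 2.12], [-1.02, 1.25], [-3.03, 1.67], [-3.05, -0], [-3.03, 3.03]. Speed limits (rad/s): [2.39, 2.39, 3.01, 3.14, 3.14, 3.14].

## Interface

Orientations are given as [roll, pitch, yaw] about the fixed x, y, z axes, in that order (R = Rz(yaw) Ry(pitch) Rx(roll)).
In Python, from station import arm, imaging, models gives the robot as it stands.
- The arm moves only by the tool play_rows, never from a script. Its arguments are lists of equal length, an entry for each row: "travel": the shift along the tool's x, y, z in units of 25 mm (1.0 is 25 mm), a list of three; "twist": the turn about the tool's z in units of 0.15 rad (1.0 is 0.15 rad). A call has 1 to 8 rows; each row shifts and turns the commanded pose from where the row before left it, along the tool's axes as they then stand; what a row does not reach is not made up. A row lasts 1/8 s, in which the tool goes at most 62.5 mm and 10.7 degrees, less where a joint would pass 70% of its speed; a pose out of reach is approached as far as the arm can. A call with a number of a shift or a turn outside -1 to 1 is refused whole. A call with a gripper value outside its range is refused whole. "fingers" is the opening, from 0 (shut) to 1 (fully open), set as the call begins (left out, the last holds). The fingers move at their own pace and stop on an object; "newtons" is the grip in N (left out, the last holds). Time passes only in rows, so rows that do not move let the fingers close. It gives the time, the measured TCP pose, the force, the opening and the grip force at its end, in the units of the state.
- arm.get_state(): the state, without advancing time (a new reading comes with each control period).
- imaging.grab_frame(name): name is "side" or "top"; returns a dict with "pixels" (384x512x3 uint8, red, green, blue), "fx", "fy", "cx", "cy" (pixels), "distortion" ([k1, k2, p1, p2, k3] as OpenCV has them; the pictures are not rectified), "R" (3x3) and "t" (3): a world point X has camera coordinates R X + t. Camera axes: x right, y down, z forward; pixel columns grow to the right and rows downward; lengths in m; the calibration is good to about 2 mm. A picture is of the moment at which its call begins. There is no depth.
- arm.job_done(): hands the job in; it is judged then, once.
Trained networks look in the newest picture that a camera, given by its name, has taken for a name from the list of things; names that differ only in an ending like _2 or _b are one class to them, and where a whole thing is asked for, a point or a joint stands for the part that bears it (a point fixed in the world has none). Each returns a list of dicts, best first, with "confidence" (0 to 1); they miss things now and then, are a little off and sometimes report something else, mostly with a low value. They report only what shows in the picture. A call takes as long as a camera call. They do not tell look-alikes from the thing itself.
- models.boxes_of(name, camera): "extent" ([centre column, centre row, width, height] in pixels, round what is visible of it).
- models.silhouettes(name, camera): "pixels" (384x512 bool, what is visible of it) and "extent" ([centre column, centre row, width, height] in pixels, round what is visible of it).
The state is a dict: "t": time; "q": joint angles; "qd": joint speeds; "joint_efforts": joint torques, N m; "eef_pos": TCP position; "ee_rot": TCP orientation; "force": force on the tool from outside, world axes, zero at the start; "moment": the same for the moment, N m; "width": finger opening in m; "gripper_force": force on a finger pad.
Only numpy, scipy, OpenCV 4.12 (cv2) and the standard library are available. Lean on these libraries where they do the work, as an engineer would, in place of code of your own. Each camera call takes 0.05 s, during which the arm holds its last target. There are 200 camera calls.

## Working session

There is one attempt and no reset: what is moved stays moved. The work goes in short steps, Python scripts to look and compute and a tool call to move; the robot and the scene stay as the last step left them, time stands still between calls to the robot, and variables do not carry over. Pictures are saved under pics/ and viewed, at most 10 in all, crops included, and the job is handed in when it is done.

Besides the shell and the picture viewer there is one more tool, called after "Call:" by a JSON object that holds its "name" and its "arguments", one argument or row to a line. play_rows: Moves the arm, as the interface text tells. Shifts and turns lie within -1 to 1; 1 stands for 25 mm of shift or 0.15 rad of turn. Its arguments: {"type":"object","properties":{"travel":{"type":"array","items":{"type":"array","items":{"type":"number"}}},"twist":{"type":"array","items":{"type":"number"}},"fingers":{"type":"number"},"newtons":{"type":"number"}},"required":["travel","twist"]}

```bash
mkdir -p pics; cat > h.py <<'E'
import numpy as np, cv2
from station import arm, imaging, models
def grab(n,save=None):
    f=imaging.grab_frame(n)
    if save: cv2.imwrite('pics/'+save,cv2.cvtColor(f['pixels'],cv2.COLOR_RGB2BGR))
    f['K']=np.array([[f['fx'],0,f['cx']],[0,f['fy'],f['cy']],[0,0,1.]]);f['D']=np.array(f['distortion'],float)
    f['R']=np.array(f['R']);f['t']=np.array(f['t']);return f
def onz(f,uv,z):
    n=cv2.undistortPoints(np.array(uv,float).reshape(-1,1,2),f['K'],f['D']).reshape(-1,2)
    d=np.c_[n,np.ones(len(n))]@f['R'];c=-f['R'].T@f['t']
    return c+d*((z-c[2])/d[:,2])[:,None]
def proj(f,X):
    return cv2.projectPoints(np.array(X,float).reshape(-1,1,3),cv2.Rodrigues(f['R'])[0],f['t'],f['K'],f['D'])[0].reshape(-1,2)
E
python3 - <<'E'
from h import *
s=arm.get_state();print({k:np.round(v,3) for k,v in s.items()})
z={'board_grip':.143,'cheese_a':.149,'cheese_b':.148,'gauge':.13,'drip_crate':.05,'stand':.085,'board':.1}
for c in('top','side'):
    f=grab(c,c+'1.png');print(c,-f['R'].T@f['t'])
    for n in z:
        print(n,[(round(b['confidence'],2),np.round(b['extent']).tolist(),np.round(onz(f,[b['extent'][:2]],z[n])[0],3).tolist()) for b in models.boxes_of(n,c)[:3]])
E
```

```text
{'t': np.float64(0.0), 'q': array([-1.015,  0.359,  0.011, -0.   , -1.224, -0.288]), 'qd': array([-0.001, -0.001, -0.001, -0.001,  0.   , -0.   ]), 'joint_efforts': array([-2.0000e-03, -5.8273e+01,  2.9304e+01,  6.9970e+00,  7.0000e-03,
       -0.0000e+00]), 'eef_pos': array([ 0.178, -0.65 ,  0.245]), 'ee_rot': array([ 3.14 , -0.   , -2.874]), 'force': array([ 0.238, -0.141,  0.398]), 'moment': array([ 0.019, -0.014, -0.055]), 'gripper_force': np.float64(0.0), 'width': np.float64(0.087)}
top [0.2046144  0.02882044 1.68108329]
board_grip [(0.44, [161.0, 161.0, 21.0, 26.0], [0.582, 0.41, 0.143])]
cheese_a [(0.7, [192.0, 256.0, 14.0, 19.0], [0.224, 0.286, 0.149]), (0.68, [304.0, 232.0, 15.0, 15.0], [0.311, -0.121, 0.149]), (0.56, [286.0, 198.0, 21.0, 17.0], [0.436, -0.057, 0.149])]
cheese_b [(0.7, [192.0, 256.0, 14.0, 19.0], [0.224, 0.287, 0.148]), (0.68, [304.0, 232.0, 15.0, 15.0], [0.311, -0.121, 0.148]), (0.56, [286.0, 198.0, 21.0, 17.0], [0.437, -0.057, 0.148])]
gauge [(0.62, [218.0, 236.0, 13.0, 25.0], [0.3, 0.193, 0.13]), (0.47, [286.0, 197.0, 20.0, 15.0], [0.443, -0.06, 0.13]), (
[... 431 characters left out ...]
5, [266.0, 168.0, 29.0, 65.0], [0.444, -0.017, 0.143]), (0.62, [263.0, 174.0, 36.0, 57.0], [0.449, 0.028, 0.143])]
cheese_a [(0.97, [332.0, 267.0, 27.0, 20.0], [0.256, 0.466, 0.149]), (0.78, [264.0, 181.0, 19.0, 21.0], [0.442, 0.082, 0.149]), (0.74, [266.0, 168.0, 19.0, 18.0], [0.442, -0.007, 0.149])]
cheese_b [(0.97, [332.0, 267.0, 27.0, 20.0], [0.256, 0.464, 0.148]), (0.78, [264.0, 181.0, 19.0, 21.0], [0.442, 0.08, 0.148]), (0.74, [266.0, 168.0, 19.0, 18.0], [0.442, -0.009, 0.148])]
gauge [(0.71, [307.0, 231.0, 28.0, 43.0], [0.312, 0.302, 0.13])]
drip_crate []
stand [(0.55, [264.0, 175.0, 40.0, 58.0], [0.452, -0.071, 0.085])]
board [(0.62, [266.0, 170.0, 32.0, 58.0], [0.445, -0.083, 0.1])]
```

View pics/top1.png

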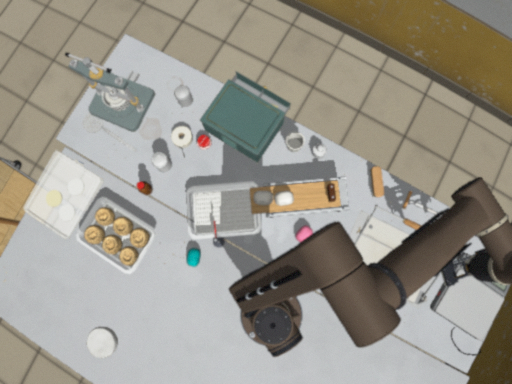

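View pics/side1.png

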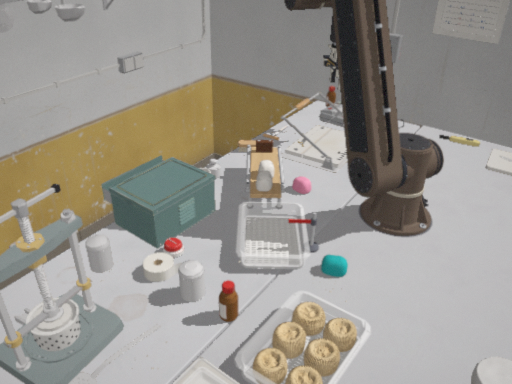

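The top view shows the board running from about (250,200) to (345,190). The dark grip is near (332,192), the cheeses are at (263,199) and (285,199), and the red pointer runs from (218,241) to about (212,205). The side view shows the pointer from about (313,222) to (290,221). The pink and turquoise pieces are decoys. I'll enlarge both.

```bash
python3 - <<'E'
import cv2
a=cv2.imread('pics/top1.png')[160:260,180:360];cv2.imwrite('pics/topc.png',cv2.resize(a,None,fx=4.4,fy=4.4,interpolation=cv2.INTER_CUBIC))
a=cv2.imread('pics/side1.png')[130:270,220:340];cv2.imwrite('pics/sidec.png',cv2.resize(a,None,fx=4.2,fy=4.2,interpolation=cv2.INTER_CUBIC))
E
```

```text
(no output)
```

View pics/topc.png

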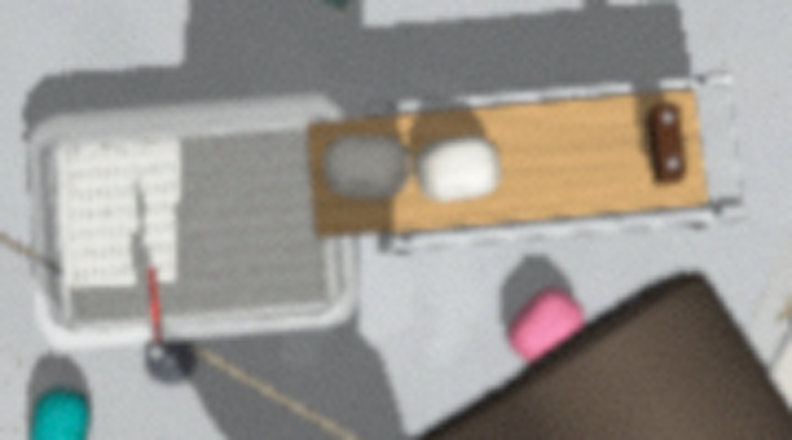

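View pics/sidec.png

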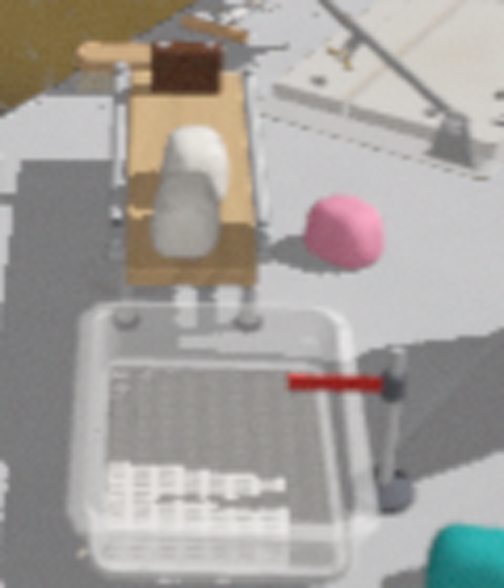

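The crops show the board's outer corners at (308,123) and (316,236) and its tail corners at (694,92) and (708,206) in the top crop. The grip is around (667,142), and the pointer tip is at (151,267) in the top crop and (288,382) in the side crop.

```bash
cat > m.py <<'E'
from h import *
T=lambda p:(np.array(p)+.5)/4.4-.5+[180,160]
S=lambda p:(np.array(p)+.5)/4.2-.5+[220,130]
t=grab('top');s=grab('side')
b=onz(t,T([(308,123),(316,236),(694,92),(708,206)]),.101);print(b)
g=onz(t,T([(651,104),(680,103),(685,180),(657,182)]),.143);print('grip',g.mean(0),'\n',g)
e=(b[0]+b[1])/2;k=(b[2]+b[3])/2;d=(e-k);L=np.linalg.norm(d);d/=L
print('L',L,'w',np.linalg.norm(b[0]-b[1]),'yaw',np.arctan2(d[1],d[0]),'end',e,'tail',k)
print('grip->end along',(e-g.mean(0))@d,'(305)')
p1=onz(t,T([(151,267),(157,325)]),.098);p2=onz(s,S([(288,382),(385,384)]),.098);print('ptr',p1,p2)
print('gap',(p1[0]-e)@d,(p1.mean(0)-e)@d,(p2[0]-e)@d,(p2.mean(0)-e)@d)
n=np.array([-d[1],d[0],0]);print('lat',(p1[0]-e)@n,(p2[0]-e)@n)
# side view of board/grip
q=onz(s,S([(127,268),(257,268)]),.101);print('side end',q,'gap',(p2[0]-q.mean(0))@d)
g2=onz(s,S([(153,44),(222,44)]),.143);print('side grip top back/front',g2)
E
python3 m.py
```

```text
[[ 0.48388932  0.07770245  0.101     ]
 [ 0.38579375  0.07104465  0.101     ]
 [ 0.50902864 -0.25691974  0.101     ]
 [ 0.40934219 -0.26567768  0.101     ]]
grip [ 0.45821274 -0.22604901  0.143     ] 
 [[ 0.49083415 -0.21246048  0.143     ]
 [ 0.49155991 -0.23709086  0.143     ]
 [ 0.42599187 -0.23915185  0.143     ]
 [ 0.42446505 -0.21549285  0.143     ]]
L 0.33655384865057714 w 0.09832124390382813 yaw 1.6431923294250024 end [0.43484154 0.07437355 0.101     ] tail [ 0.45918541 -0.26129871  0.101     ]
grip->end along 0.30132612734029696 (305)
ptr [[0.36013205 0.21269358 0.098     ]
 [0.31037734 0.20710727 0.098     ]] [[0.36258335 0.21205174 0.098     ]
 [0.29539983 0.20725301 0.098     ]]
gap 0.143361646939941 0.1423752603007918 0.14254417775931635 0.14258088544308928
lat 0.06450871694632458 0.06211026599679301
side end [[0.48686024 0.08036027 0.101     ]
 [0.38915427 0.06944782 0.101     ]] gap 0.14224405755198125
side grip top back/front [[ 0.49255067 -0.22555138  0.143     ]
 [ 0.43222289 -0.232784    0.143     ]]
```

Call:
{"name": "play_rows", "arguments": {
  "travel": [
    [0,0,0],
    [0,0,0],
    [-0.7,0.9,0],
    [-0.7,0.9,0],
    [-0.7,0.9,0],
    [-0.7,0.9,0],
    [-0.7,0.9,0],
    [-0.7,0.9,0]
  ],
  "twist": [0.65,0.65,0,0,0,0,0,0],
  "fingers": 1
}}

```text
t: 1.9
eef_pos: [0.2739, -0.5079, 0.2457]
ee_rot: [-3.141, 0.0, -3.069]
force: [1.3, -0.2, 0.6]
width: 0.0878
gripper_force: 0.0
```

Call:
{"name": "play_rows", "arguments": {
  "travel": [
    [-0.7,0.9,0],
    [-0.7,0.9,0],
    [-0.7,0.9,0],
    [-0.7,0.9,0],
    [-0.7,0.9,0],
    [-0.7,0.9,0],
    [-0.7,0.9,0],
    [-0.7,0.9,0]
  ],
  "twist": [0,0,0,0,0,0,0,0]
}}

```text
t: 2.9
eef_pos: [0.4005, -0.3181, 0.2458]
ee_rot: [-3.141, 0.0, -3.069]
force: [-0.2, -0.2, -0.5]
width: 0.0875
gripper_force: 0.0
```

Call:
{"name": "play_rows", "arguments": {
  "travel": [
    [-0.63,0.86,0],
    [-0.63,0.86,0],
    [-0.63,0.86,0],
    [-0.63,0.86,0],
    [0,0,0.8],
    [0,0,0.8],
    [0,0,0]
  ],
  "twist": [0,0,0,0,0,0,0]
}}

```text
t: 3.78
eef_pos: [0.4558, -0.2283, 0.2045]
ee_rot: [3.141, -0.002, -3.069]
force: [1.2, 0.1, 0.0]
width: 0.0878
gripper_force: 0.0
```

```bash
python3 - <<'E'
from h import *
s=grab('side','side2.png');st=arm.get_state();print(st['eef_pos'])
p=st['eef_pos'];d=np.array([-.0723,.9974,0])
print('proj tips',proj(s,[p+d*.044+[0,0,-.019],p-d*.044+[0,0,-.019],p+[0,0,-.019]]))
a=cv2.imread('pics/side2.png')[90:230,200:340];cv2.imwrite('pics/side2c.png',cv2.resize(a,None,fx=4.2,fy=4.2,interpolation=cv2.INTER_CUBIC))
E
```

```text
[ 0.45644241 -0.22862923  0.20562017]
proj tips [[266.36352887 134.4266545 ]
 [266.08976533 124.54549538]
 [266.22367718 129.37394228]]
```

View pics/side2c.png

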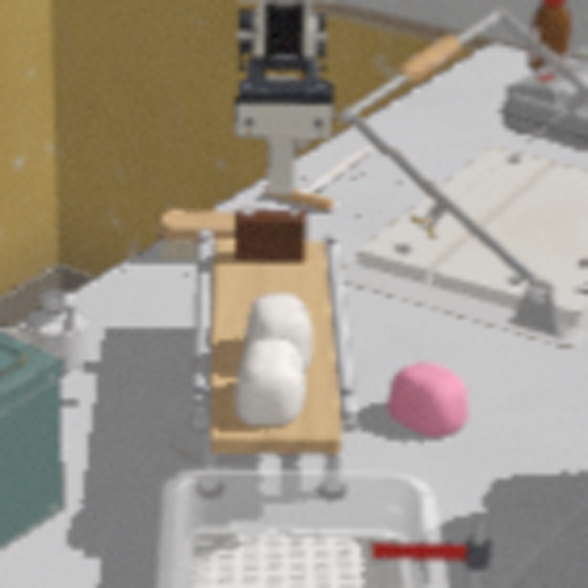

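The finger hangs over the dark block at crop (271,235), about 1–2 px off laterally, which is harmless on a 64 mm block. Descending.

Call:
{"name": "play_rows", "arguments": {
  "travel": [
    [-0.1,0,0.8],
    [0,0,0.8],
    [0,0,0.7],
    [0,0,0.5],
    [0,0,0.26],
    [0,0,0],
    [0,0,0]
  ],
  "twist": [0,0,0,0,0,0,0]
}}

```text
t: 4.7
eef_pos: [0.4595, -0.2285, 0.1297]
ee_rot: [-3.141, 0.001, -3.069]
force: [-0.2, 0.8, -0.7]
width: 0.0879
gripper_force: 0.0
```

Call:
{"name": "play_rows", "arguments": {
  "travel": [
    [0,0,0],
    [0,0,0],
    [0,0,0],
    [0,0,0],
    [0,0,0],
    [0,0,0]
  ],
  "twist": [0,0,0,0,0,0],
  "fingers": 0,
  "newtons": 30
}}

```text
t: 5.45
eef_pos: [0.4591, -0.2284, 0.129]
ee_rot: [3.142, -0.0, -3.069]
force: [0.6, -0.4, -0.2]
width: 0.0332
gripper_force: 0.0
```

Call:
{"name": "play_rows", "arguments": {
  "travel": [
    [0,0,0],
    [0,0,0],
    [0,0,0],
    [0,0,0]
  ],
  "twist": [0,0,0,0],
  "newtons": 40
}}

```text
t: 5.95
eef_pos: [0.459, -0.2283, 0.129]
ee_rot: [3.141, -0.0, -3.069]
force: [-1.1, 2.1, 1.0]
width: 0.0242
gripper_force: 40.0
```

Call:
{"name": "play_rows", "arguments": {
  "travel": [
    [0,0,0.04],
    [0,0,0.04],
    [0,0.05,0],
    [0,0.1,0],
    [0,0.15,0],
    [0,0.15,0],
    [0,0.1,0],
    [0,0.05,0]
  ],
  "twist": [0,0,0,0,0,0,0,0]
}}

```text
t: 6.95
eef_pos: [0.4598, -0.215, 0.129]
ee_rot: [-3.139, 0.003, -3.068]
force: [0.2, -7.4, 9.0]
width: 0.024
gripper_force: 40.0
```

Call:
{"name": "play_rows", "arguments": {
  "travel": [
    [0,0.1,0],
    [0,0.2,0],
    [0,0.25,0],
    [0,0.25,0],
    [0,0.25,0],
    [0,0.25,0],
    [0,0.2,0],
    [0,0.1,0]
  ],
  "twist": [0,0,0,0,0,0,0,0]
}}

```text
t: 7.95
eef_pos: [0.4569, -0.1748, 0.129]
ee_rot: [-3.139, 0.004, -3.068]
force: [0.4, -8.3, 9.7]
width: 0.0239
gripper_force: 40.0
```

Call:
{"name": "play_rows", "arguments": {
  "travel": [
    [0,0.1,0.02],
    [0,0.2,0.02],
    [0,0.25,0],
    [0,0.25,0],
    [0,0.25,0],
    [0,0.25,0],
    [0,0.2,0],
    [0,0.1,0]
  ],
  "twist": [0,0,0,0,0,0,0,0]
}}

```text
t: 8.95
eef_pos: [0.4545, -0.1356, 0.1289]
ee_rot: [-3.138, 0.004, -3.067]
force: [-1.2, -12.0, 18.0]
width: 0.0237
gripper_force: 40.0
```

```bash
python3 - <<'E'
from h import *
s=grab('side','side3.png');t=grab('top','top3.png');st=arm.get_state();print(st['eef_pos'],st['force'])
a=cv2.imread('pics/side3.png')[130:270,220:340];a=cv2.resize(a,None,fx=4.2,fy=4.2,interpolation=cv2.INTER_CUBIC)
b=cv2.imread('pics/top3.png')[170:250,210:275];b=cv2.resize(b,None,fx=4.2,fy=4.2,interpolation=cv2.INTER_CUBIC)
o=np.zeros((588,504+273,3),np.uint8);o[:,:504]=a;o[:336,504:]=b;cv2.imwrite('pics/c3.png',o)
E
```

```text
[ 0.45447397 -0.13539285  0.12891806] [ -1.20849638 -10.1301871   19.21473508]
```

View pics/c3.png

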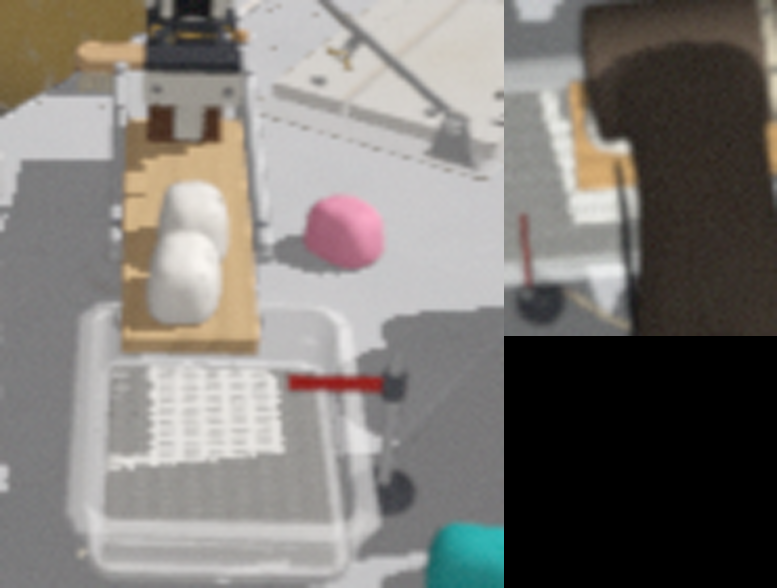

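The board is flat and the cheeses are standing in place. In the side panel its outer bottom edge is at row ≈352 and the pointer at row 383. In the top panel its end edge runs from (568,85) to (577,190).

```bash
python3 - <<'E'
from h import *
s=grab('side');t=grab('top');d=np.array([-.0723,.9974,0]);n=np.array([.9974,.0723,0])
S=lambda p:(np.array(p)+.5)/4.2-.5+[220,130]
T=lambda p:(np.array(p)+.5-[504,0])/4.2-.5+[210,170]
ps=onz(s,S([(288,382.5),(380,384)]),.098).mean(0);pt=onz(t,T([(522,214),(529,285)]),.098).mean(0)
q=onz(s,S([(123,352.5),(258,351.5)]),.085);q2=onz(s,S([(123,340),(258,339)]),.101);b=onz(t,T([(568,85),(577,190)]),.101)
for a in(q,q2,b): print(a,(ps-a.mean(0))@d,(pt-a.mean(0))@d)
# predicted end positions in side image if end level with pointer / current by kinematics
e=np.array([.4348,.0744,.101])+d*.0932
print((proj(s,[e+n*.05,e-n*.05,e+n*.05-[0,0,.016],e-n*.05-[0,0,.016]])-[220,130]+.5)*4.2-.5)
E
```

```text
[[0.48135579 0.16958237 0.085     ]
 [0.3846291  0.1577251  0.085     ]] 0.05375790575400513 0.05324276485233277
[[0.48082324 0.17718759 0.101     ]
 [0.38513388 0.16541349 0.101     ]] 0.0461299772304445 0.04561483632877214
[[0.47575537 0.1718432  0.101     ]
 [0.38020034 0.1631019  0.101     ]] 0.04958646410220548 0.049071323200533125
[[127.84037199 335.40151574]
 [267.79557995 338.28891501]
 [127.5621918  353.88235826]
 [266.66889145 356.75541909]]
```

Call:
{"name": "play_rows", "arguments": {
  "travel": [
    [0,0.1,0],
    [0,0.2,0],
    [0,0.25,0],
    [0,0.3,0],
    [0,0.3,0],
    [0,0.25,0],
    [0,0.2,0],
    [0,0.1,0]
  ],
  "twist": [0,0,0,0,0,0,0,0]
}}

```text
t: 10.15
eef_pos: [0.4511, -0.0933, 0.1289]
ee_rot: [-3.138, 0.004, -3.067]
force: [-1.9, -15.4, 21.6]
width: 0.0243
gripper_force: 40.0
```

```bash
python3 - <<'E'
from h import *
s=grab('side','side4.png');t=grab('top','top4.png');st=arm.get_state();print(st['eef_pos'],st['force'])
a=cv2.imread('pics/side4.png')[170:240,235:325];a=cv2.resize(a,None,fx=5,fy=5,interpolation=cv2.INTER_CUBIC)
b=cv2.imread('pics/top4.png')[180:250,205:265];b=cv2.resize(b,None,fx=5,fy=5,interpolation=cv2.INTER_CUBIC)
cv2.imwrite('pics/c4.png',np.hstack([a,b]))
E
```

```text
[ 0.45103227 -0.09309252  0.12889866] [ -3.3288786  -11.14585915  21.82343489]
```

View pics/c4.png

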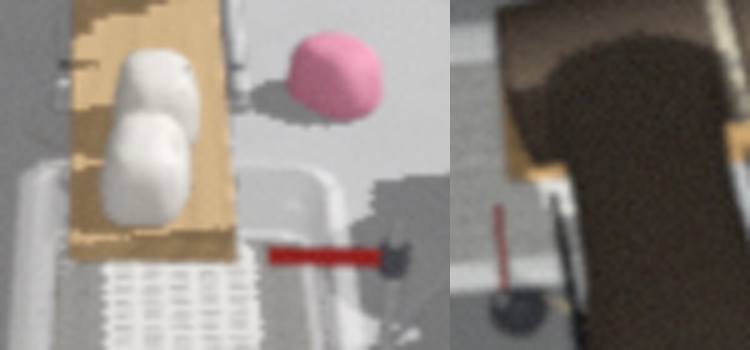

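The board is still flat and the cheeses are steady. Its outer bottom edge runs (70,259)–(236,262) in the side crop, with the pointer at row ≈257. In the top panel its end is at (503,95)–(510,178).

```bash
python3 - <<'E'
from h import *
s=grab('side');t=grab('top');d=np.array([-.0723,.9974,0]);n=np.array([.9974,.0723,0])
S=lambda p:(np.array(p)+.5)/5-.5+[235,170]
T=lambda p:(np.array(p)+.5-[450,0])/5-.5+[205,180]
ps=onz(s,S([(270,256.5),(378,257.5)]),.098);pt=onz(t,T([(498,207),(504,275)]),.098);print(ps,pt)
q=onz(s,S([(70,259.5),(236,262)]),.085);b=onz(t,T([(504,100),(511,176)]),.101)
for a in(q,b): print(a,(ps.mean(0)-a.mean(0))@d,(pt.mean(0)-a.mean(0))@d)
print(a:=(proj(s,[q.mean(0)*0+np.array([.4348,.0744,z])+d*(.1356)+n*w for z in(.085,.101) for w in(.05,-.05)])-[235,170]+.5)*5-.5)
g=s['pixels'].astype(int)
for u in (251,258,265,272,279): print(u,[tuple(x) for x in g[214:227,u]])
E
```

```text
[[0.36135997 0.21358142 0.098     ]
 [0.29856786 0.20785627 0.098     ]] [[0.35746011 0.21165245 0.098     ]
 [0.30615691 0.20667953 0.098     ]]
[[0.47838863 0.21089808 0.085     ]
 [0.38086768 0.20287322 0.085     ]] 0.011028956604417073 0.00934677657161331
[[0.43856101 0.20754397 0.101     ]
 [0.38059932 0.20167605 0.101     ]] 0.011849205542450584 0.010167025509646823
[[ 75.58499425 262.19680021]
 [245.58463689 265.71352099]
 [ 75.91625746 239.86698938]
 [246.98470049 243.4019693 ]]
251 [(np.int64(129), np.int64(107), np.int64(76)), (np.int64(132), np.int64(107), np.int64(79)), (np.int64(155), np.int64(128), np.int64(92)), (np.int64(199), np.int64(169), np.int64(129)), (np.int64(173), np.int64(145), np.int64(110)), (np.int64(147), np.int64(123), np.int64(91)), (np.int64(146), np.int64(122), np.int64(91)), (np.int64(146), np.int64(123), np.int64(95)), (np.int64(137), np.int64(129), np.int64(115)), (np.int64(144), np.int64(142), np.int64(139)), (np.int64(150), np.int64(148), np.int64(144)), (np.int64(148), np.int64(148), np.int64(145)), (np.int64(148), np.int64(149), np.int64(144))
[... 1744 characters left out ...]
.int64(214), np.int64(212), np.int64(208)), (np.int64(218), np.int64(217), np.int64(212))]
279 [(np.int64(206), np.int64(176), np.int64(136)), (np.int64(194), np.int64(166), np.int64(125)), (np.int64(142), np.int64(118), np.int64(89)), (np.int64(130), np.int64(109), np.int64(81)), (np.int64(135), np.int64(110), np.int64(83)), (np.int64(141), np.int64(118), np.int64(85)), (np.int64(139), np.int64(115), np.int64(86)), (np.int64(144), np.int64(122), np.int64(93)), (np.int64(169), np.int64(155), np.int64(141)), (np.int64(222), np.int64(219), np.int64(216)), (np.int64(223), np.int64(221), np.int64(218)), (np.int64(228), np.int64(226), np.int64(223)), (np.int64(230), np.int64(227), np.int64(224))]
```

Call:
{"name": "play_rows", "arguments": {
  "travel": [
    [0,0.08,0],
    [0,0.12,0],
    [0,0.08,0],
    [0,0.04,0],
    [0,0,0],
    [0,0,0]
  ],
  "twist": [0,0,0,0,0,0]
}}

```text
t: 11.1
eef_pos: [0.4504, -0.0854, 0.1289]
ee_rot: [-3.138, 0.004, -3.067]
force: [-1.9, -13.0, 21.5]
width: 0.024
gripper_force: 40.0
```

```bash
python3 - <<'E'
from h import *
F=[grab('side') for _ in range(5)];st=arm.get_state();print(st['eef_pos'],st['force'],st['gripper_force'])
s=F[0];g=np.mean([f['pixels'].astype(float) for f in F],0);cv2.imwrite('pics/s5.png',g[...,::-1])
d=np.array([-.0723,.9974,0]);n=np.array([.9974,.0723,0])
ref=onz(s,[[288,221.3]],.098)[0]
# pointer rows: redness centroid per column
P=[]
r=np.clip(g[...,0]-g[...,1:].max(2)-30,0,None)
for u in range(291,310):
    w=r[214:230,u]
    if w.sum()>50: P.append((u,(w*np.arange(214,230)).sum()/w.sum()))
P=np.array(P);print(P[[0,len(P)//2,-1]])
X=onz(s,P,.098);c=np.polyfit(X[:,0],X[:,1],1);print('pointer slope',c)
# board: bottom edge by saturation (R-B) drop
sat=g[...,0]-g[...,2];B=[]
for u in range(252,281):
    v=sat[212:232,u];hi=np.median(v[4:8]);lo=np.median(v[-4:]);m=(hi+lo)/2
    k=[i for i in range(6,19) if v[i]>=m>v[i+1]]
    if k:k=k[0];B.append((u,212+k+(v[k]-m)/(v[k]-v[k+1])))
B=np.array(B);print(B[::5])
Y=onz(s,B,.085);cb=np.polyfit(Y[:,0],Y[:,1],1);print('edge slope',cb)
m=np.median(Y,0);pm=X.mean(0)
print('gap',np.median([(pm-y)@d for y in Y]),'with yaw .08',np.median([(pm-y)@np.array([-.08,.9968,0]) for y in Y]))
E
```

```text
[ 0.45040223 -0.08539512  0.1289036 ] [ -2.02400666 -13.67625641  22.25626909] 40.03767013549805
[[291.         220.62640207]
 [300.         220.84804754]
 [309.         221.05897887]]
pointer slope [0.0785626  0.18384806]
[[252.         223.39502762]
 [257.         223.07291667]
 [262.         223.30921053]
 [267.         223.42985612]
 [272.         223.38362069]
 [277.         223.53515625]]
edge slope [0.09259196 0.17516459]
gap 0.002297900668500294 with yaw .08 0.002838081576605554[ WARN:0@7.434] global loadsave.cpp:1063 imwrite_ Unsupported depth image for selected encoder is fallbacked to CV_8U.
```

Call:
{"name": "play_rows", "arguments": {
  "travel": [
    [0,0.03,0],
    [0,0,0],
    [0,0,0],
    [0,0,0],
    [0,0,0]
  ],
  "twist": [0,0,0,0,0]
}}

```text
t: 11.98
eef_pos: [0.4503, -0.0848, 0.1289]
ee_rot: [-3.138, 0.003, -3.067]
force: [-1.3, -13.7, 20.7]
width: 0.0238
gripper_force: 40.0
```

```bash
python3 - <<'E'
from h import *
s=grab('side','side6.png');st=arm.get_state();print(st['eef_pos'],st['force'])
a=cv2.imread('pics/side6.png')[110:270,210:340];cv2.imwrite('pics/c6.png',cv2.resize(a,None,fx=3.7,fy=3.7,interpolation=cv2.INTER_CUBIC))
E
```

```text
[ 0.4503329  -0.08475008  0.12890098] [ -1.12328398 -15.48047707  21.19239766]
```

View pics/c6.png

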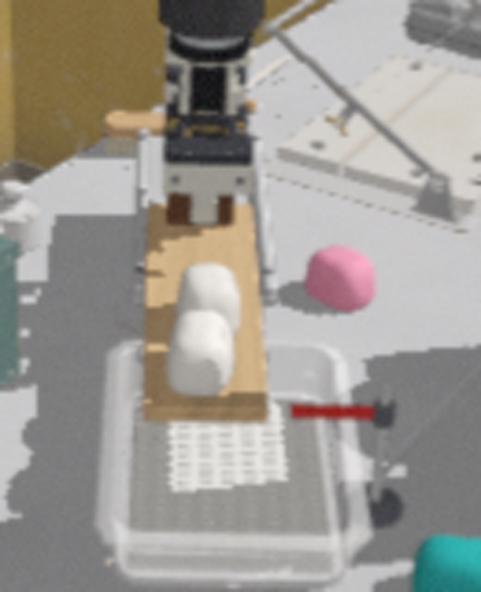

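The board's outer end at (205,410) lines up with the pointer at (333,412). The cheeses are upright in place and the grip is held. Handing in.

```bash
python3 -c "
from station import arm
print(arm.job_done())"
```

```text
the job is handed in; nothing more can be done
None
```

I slid the board out level with the red pointer (within about 2 mm by my measurements), with both cheeses upright in place and the grip still held down, and handed the job in at about 12 s; no verdict came back.

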